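Stack the paint trays and close them with the palette

TASK

Pack up the paint stack for the night: lift the blue-handled jar tray onto the dark bottom tray so that its four corner pins drop fully into the bottom tray's corner sockets, let go, and then put the red-handled palette board on top of the jar tray in the same way. Set both down without dropping them, keep the two jars standing in their tray, and leave the other things on the table where they are.

Things in the scene. Friction and masses are not known exactly. Their poses are not given: they have to be found in the camera images.
- bottom_tray: Bottom tray, darker brown wood, loose, 0.8 kg, 180 (x) by 140 (y) mm, flat underside, 35 mm walls, paint pans inside. Corner posts 24 mm square rise to 60 mm; each top has a 14 mm square socket, 16 mm deep, flared mouth, centred at x = +-78, y = +-58 mm. Origin: centre of the underside; z up, x along the long side.
- jar_tray: Jar tray, pale wood, blue handle, loose, 0.28 to 0.54 kg plus jars, 180 (x) by 140 (y) mm. Origin: centre, level with the tips of its four brass pins; z up, x along the long side. Pins z = 0 to 12 mm, floor top z = 18, walls to z = 45, corner posts to z = 72 with sockets as in the bottom tray. Either way round fits. Fully seated, its origin is 48 mm above the bottom tray's origin.
- jar_tray_pin (a point): Tip of one of the jar tray's pins, at x = 78, y = 58 mm in the tray's frame; the others are at x = +-78, y = +-58. Each is 10 mm thick and 12 mm long, tapered over the last 5 mm to 6 mm. The palette has the same pins.
- jar_tray_grip (a point): Centre of the jar tray's blue handle bar, 52 mm above the tray's origin. Bar 90 mm long along the tray's x, 14 mm thick (y), 28 mm high (z = 38 to 66 mm of the tray); under it two 12 mm thick feet and a low rib; 55 mm free on each side to the walls.
- palette: Palette board, plywood with dried paint dabs, red handle, loose, 0.22 to 0.45 kg, 180 (x) by 140 (y) mm. Origin: centre, level with the tips of its four brass pins (z = 0 to 12 mm, placed as the jar tray's); the board is z = 12 to 22 mm; z up, x along the long side. Either way round fits. Fully seated, its origin is 60 mm above the jar tray's origin.
- palette_grip (a point): Centre of the palette's red handle bar, 52 mm above the palette's origin. Bar 90 mm long along the palette's x, 14 mm thick (y), 28 mm high (z = 38 to 66 mm of the palette), on two 12 mm thick feet.
- jar_a: Small glass jar with orange label and black cap, 30 mm across, 34 mm high, about 50 g, stands loose in the jar tray, in one corner compartment away from the handle's middle. Origin: centre of its underside, z up.
- jar_b: Like jar_a with a green label, stands in the diagonally opposite compartment. Origin: centre of its underside, z up.
- tape_roll: Bystander: yellow roll of tape lying flat, 90 mm across, 30 mm high. Origin: centre of its underside.
- water_cup: Bystander: blue ceramic cup, 72 mm across, 80 mm high. Origin: centre of its underside.
- paint_tube: Bystander: red paint tube lying flat, about 110 mm long (x), 36 mm wide, 18 mm high. Origin: centre of its underside.
- palette_knife: Bystander: palette knife lying flat, about 150 mm long (x). Origin: underside, near its middle.
- oil_bottle: Bystander: green glass bottle, 56 mm across, 115 mm high. Origin: centre of its underside.
There are look-alikes about, which are no part of the job. What is shaped like the jar_a but pink is not meant.

How it is judged:
On the way, in this order (a step that is already met when the one before it is completed fails the run):
1. the jar tray is fully seated on the bottom tray, pins in sockets, and let go (z of jar_tray in the frame of bottom_tray between 0.044 and 0.051 m and horizontal distance between jar_tray and bottom_tray below 0.006 m and angle between the x axis of jar_tray and the x axis of bottom_tray, either way round below 0.06 rad and angle between the z axis of jar_tray and the z axis of bottom_tray, either way round below 0.03 rad and angle between jar_tray's own z axis and vertical below 0.05 rad and contact force between the fingers and jar_tray below 0.1 N), for 0.2 s.
2. the palette is fully seated on the jar tray, pins in sockets, and let go (z of jar_tray in the frame of bottom_tray between 0.044 and 0.051 m and horizontal distance between jar_tray and bottom_tray below 0.006 m and angle between the x axis of jar_tray and the x axis of bottom_tray, either way round below 0.06 rad and angle between the z axis of jar_tray and the z axis of bottom_tray, either way round below 0.03 rad and angle between each of jar_tray, palette's own z axis and vertical below 0.05 rad and z of palette in the frame of jar_tray between 0.056 and 0.063 m and horizontal distance between palette and jar_tray below 0.006 m and angle between the x axis of palette and the x axis of jar_tray, either way round below 0.06 rad and angle between the z axis of palette and the z axis of jar_tray, either way round below 0.03 rad and contact force between the fingers and palette below 0.1 N), for 0.2 s.
At the end, for the whole second after the job is handed in: Jar tray on bottom tray and palette on jar tray, each with all four pins fully in the sockets (within 3 mm in height, 6 mm sideways, 0.06 rad of square, either way round), level within 0.05 rad; both jars upright (0.3 rad) on the jar tray's floor; all released and at rest (all of step 2 and x of jar_a in the frame of jar_tray between -0.08 and 0.08 m and y of jar_a in the frame of jar_tray between -0.06 and 0.06 m and z of each of jar_a, jar_b in the frame of jar_tray below 0.03 m and angle between each of jar_a, jar_b's own z axis and vertical below 0.3 rad and x of jar_b in the frame of jar_tray between -0.08 and 0.08 m and y of jar_b in the frame of jar_tray between -0.06 and 0.06 m and linear speed of each of bottom_tray, jar_tray, palette below 0.02 m/s and contact force between the fingers and jar_tray below 0.1 N and angle between bottom_tray's own z axis and vertical below 0.05 rad); the robot touches nothing.
It fails at once if another thing on the table (tape, cup, tube, knife or bottle) is pushed more than 30 mm from its place (distance of any of tape_roll, water_cup, paint_tube, palette_knife, oil_bottle from where it was at the start of the episode above 0.03 m).
It fails at once if a jar tips over (angle between any of jar_a, jar_b's own z axis and vertical above 0.6 rad).
It fails at once if the jar tray or the palette is dropped (faster than 0.8 m/s while not held) ((linear speed of jar_tray above 0.8 m/s and contact force between the fingers and jar_tray below 0.1 N) or (linear speed of palette above 0.8 m/s and contact force between the fingers and palette below 0.1 N)).
It also fails if it takes over 70 s, if anything falls off the work surface, if the arm or the gripper's body presses on something with over 40 N, if the wrist force passes 120 N, or if a joint passes its speed limit or range.

ROBOT

A 7-joint arm with a two-finger parallel gripper is mounted at the origin on the work surface. World frame = base frame: x ahead of the robot, y to its left, z up, the work surface at z = 0. Lengths are in m, angles in rad, forces in N, time in s.
With the tool pointing down it reaches from about 0.4 to 0.85 m from the base axis. Payload 4.5 kg.
Tool frame: the origin (TCP) lies at the very end of the fingers, on their centre line; the grasp point (between the pads) lies 19 mm behind it (grip_point_offset is the distance from the TCP to the grasp point, in m); z points along the fingers, y is the line along which they close (so a half turn about z gives the same grasp; the last joint's range is limited). The gripper opens to 85 mm and grips with 20 to 120 N. Pads are 22 mm wide; open, the fingers measure 114 mm over their backs; the gripper's body (76 mm by 85 mm) begins 54 mm behind the grasp point. The pads swing forward as they close: fully open they stand 13 mm farther back than shut.
Start: joints at [1.253, 0.689, -0.195, 1.565, 0.157, 0.902, -0.215], TCP at [0.215, -0.587, 0.231] pointing down, gripper open.
Joint ranges: [-3.01, 3.01], [-0.46, 2.08], [-1.47, 1.51], [0.13, 2.56], [-1, 4.14], [0.04, 2.09], [-2.66, 2.66]. Speed limits (rad/s): [2.57, 2.57, 3.14, 3.14, 3.14, 3.14, 3.14].

INTERFACE

Orientations are given as a unit quaternion [w, x, y, z].
In Python, from workcell import sense, snapshot, close_job, recognise, regions_of, pinpoint, grip_point_offset gives the robot as it stands. The module is installed in compiled form; this text tells all that it offers.
- The arm moves only by the tool drive_tool, never from a script. Its argument "targets" is a list of rows, each a list of 3 entries, a list of its own where there are three numbers: the shift along the tool's x, y, z as a fraction of full scale, then the turn about the tool's z as a fraction of full scale, then the gripper's target within -1 to 1 (fully open at 1, half-way at 0, shut at -1). In form: [[[x, y, z], roll, hand], ...]. A call has 1 to 5 rows; each row is the pose to reach, as a shift and turn from the pose commanded when the call began, along the tool's axes at that moment; what a row does not reach only later rows make up. Full scale, the value 1, is 0.6 m for a shift and 90 degrees for a turn. A row lasts 1/12 s, in which the tool goes at most 41.7 mm and 7.16 degrees, less where a joint would pass 70% of its speed; a pose out of reach is approached as far as the arm can. A call with a number of a shift or a turn outside -1 to 1 is refused whole. A call with a gripper value outside its range is refused whole. The fingers move at their own pace and stop on an object; "squeeze" is the grip in N (left out, the last holds). Time passes only in rows, so rows that repeat a pose let the fingers close. It gives the time, the measured TCP pose, the force, the opening and the grip force at its end, in the units of the state.
- sense(): the state, without advancing time (a new reading comes with each control period).
- snapshot(name): name is "side" or "top"; returns a dict with "frame" (400x640x3 uint8, red, green, blue), "range_z" (400x640 float32, m along the optical axis (not along the pixel's ray), 0 where there is no reading), "intrinsics" (3x3 intrinsics, pixels), "world_from_camera" (4x4, takes a point from camera to world coordinates). Camera axes: x right, y up, looking along -z (the intrinsics and any distortion apply to the point x, -y, -z); pixel columns grow to the right and rows downward; lengths in m; the calibration is good to about 2 mm. A picture is of the moment at which its call begins.
- close_job(): hands the job in; it is judged then, once.
Trained networks look in a picture, given as the dict that the camera call returned (one of the last four; its "shot" number tells which), for a name from the list of things; names that differ only in an ending like _2 or _b are one class to them, and where a whole thing is asked for, a point or a joint stands for the part that bears it (a point fixed in the world has none). Each returns a list of dicts, best first, with "confidence" (0 to 1); they miss things now and then, are a little off and sometimes report something else, mostly with a low value. They report only what shows in the picture. A call takes as long as a camera call. They do not tell look-alikes from the thing itself.
- recognise(thing, picture): "pixel" ([row, column] in pixels, amid what is visible of it).
- regions_of(thing, picture): "region" (400x640 bool, what is visible of it) and "pixel" ([row, column] in pixels, amid what is visible of it).
- pinpoint(thing, picture): "pixel" ([row, column] in pixels: a listed point, or the origin of a listed thing).
The state is a dict: "clock": time; "joint_positions": joint angles; "qvel": joint speeds; "effort": joint torques, N m; "ee_pos": TCP position; "orientation": TCP orientation; "wrist_force": force on the tool from outside, world axes, zero at the start; "moment": the same for the moment, N m; "gripper_width": finger opening in m; "grasp_force": force on a finger pad.
Only numpy, scipy, OpenCV 4.12 (cv2) and the standard library are available. Lean on these libraries where they do the work, as an engineer would, in place of code of your own. Each camera call takes 0.05 s, during which the arm holds its last target. There are 200 camera calls.

## Working session

There is one attempt and no reset: what is moved stays moved. The work goes in short steps, Python scripts to look and compute and a tool call to move; the robot and the scene stay as the last step left them, time stands still between calls to the robot, and variables do not carry over. Pictures are saved under pics/ and viewed, at most 10 in all, crops included, and the job is handed in when it is done.

Besides the shell and the picture viewer there is one more tool, called after ">>>" as a command line: name --argument value ..., lists and objects as JSON in quotes. drive_tool: Moves the arm, as the interface text tells. Shift numbers are shares of 0.6 m and turn numbers shares of 90 degrees, none past 1 either way. Its arguments: {"type":"object","properties":{"targets":{"type":"array","items":{"type":"array"}},"squeeze":{"type":"number"}},"required":["targets"]}

```bash
mkdir -p pics; python3 - <<'E'
from workcell import *
import cv2,numpy as np
s=sense()
for k in("clock","ee_pos","orientation","wrist_force","gripper_width"):print(k,s[k])
print(grip_point_offset)
for n in("side","top"):
    p=snapshot(n);cv2.imwrite(f"pics/{n}0.png",p["frame"][...,::-1]);print(n,p["intrinsics"].tolist(),p["world_from_camera"].round(3).tolist(),p.keys())
E
```

```text
clock 0.0
ee_pos [ 0.21509412 -0.58611498  0.23047252]
orientation [-9.09399266e-04  9.84559494e-01  1.75047778e-01 -2.24937942e-04]
wrist_force [-0.16036101 -0.34380012 -0.25873973]
gripper_width 0.08565793614006123
0.0187
side [[501.2995685500358, 0.0, 315.46149950983045], [0.0, 501.2995685500358, 197.72617219571433], [0.0, 0.0, 1.0]] [[-0.986, 0.099, -0.137, 0.41], [-0.169, -0.593, 0.787, 0.865], [-0.004, 0.799, 0.602, 0.719], [0.0, 0.0, 0.0, 1.0]] dict_keys(['frame', 'range_z', 'intrinsics', 'world_from_camera', 'shot'])
top [[406.72052964202237, 0.0, 323.74765911996366], [0.0, 406.72052964202237, 193.54444021289413], [0.0, 0.0, 1.0]] [[0.007, 0.997, -0.075, 0.484], [-1.0, 0.005, -0.029, -0.026], [-0.029, 0.075, 0.997, 1.108], [0.0, 0.0, 0.0, 1.0]] dict_keys(['frame', 'range_z', 'intrinsics', 'world_from_camera', 'shot'])
```

View pics/top0.png

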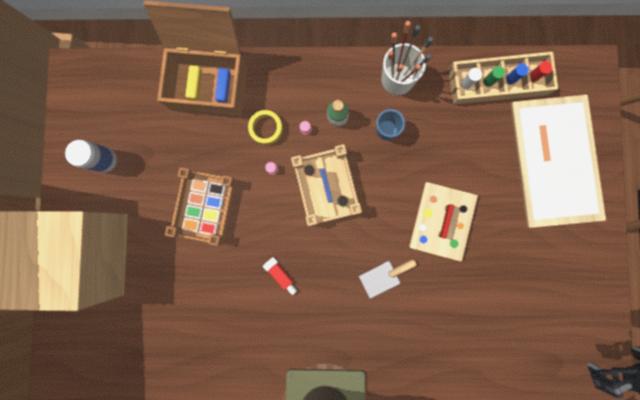

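View pics/side0.png

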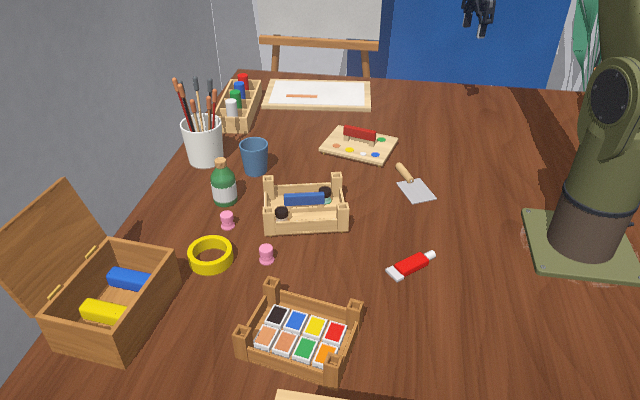

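The top view shows the bottom tray at about (row 207, col 203), the jar tray at (186, 326) and the palette at (222, 444). The tape, cup, bottle, tube and knife lie around them, and the two pink jars are look-alikes. The side view shows the blue bar at (199, 304) and the red bar at (135, 360).

```bash
cat > h.py <<'E'
from workcell import *
import cv2,numpy as np
def cloud(p):
    K=p["intrinsics"];z=p["range_z"];v,u=np.mgrid[:400,:640]
    P=np.stack([(u-K[0,2])/K[0,0]*z,-(v-K[1,2])/K[1,1]*z,-z],-1)
    T=p["world_from_camera"];W=P@T[:3,:3].T+T[:3,3];W[z==0]=np.nan
    return W
def rect(pts):
    (c,s,a)=cv2.minAreaRect((pts[:,:2]*1000).astype(np.float32))
    if s[0]<s[1]: s=s[::-1];a+=90
    return np.round(c,1),np.round(s,1),round((a+90)%180-90,2)
def top_of(thing,p,lo,hi):
    r=regions_of(thing,p)
    if not r: return None
    W=cloud(p)[r[0]["region"]];W=W[np.isfinite(W[:,2])]
    return r[0]["confidence"],W[(W[:,2]>lo)&(W[:,2]<hi)],W
E
python3 - <<'E'
from h import *
for n in("top","side"):
    p=snapshot(n)
    for t,lo,hi in(("bottom_tray",.05,.07),("jar_tray",.067,.08),("palette",.012,.03),("jar_tray_grip",.058,.09),("palette_grip",.058,.09)):
        if "grip" in t:
            b=t[:-5];c,_,W=top_of(b,p,0,1)
            r=regions_of(b,p)[0]["region"];hsv=cv2.cvtColor(p["frame"],cv2.COLOR_RGB2HSV)
            m=r&(hsv[...,1]>120)&((abs(hsv[...,0].astype(int)-112)<14) if b=="jar_tray" else ((hsv[...,0]<5)|(hsv[...,0]>172)))
            w=cloud(p)[m];T=w[(w[:,2]>lo-0.01)&(w[:,2]<hi)]
        else: c,T,W=top_of(t,p,lo,hi)
        print(n,t,round(c,2),len(T),rect(T) if len(T)>3 else"",np.nanpercentile(T[:,2],[5,50,95]).round(4) if len(T) else np.percentile(W[:,2],[5,50,95]))
E
```

```text
top bottom_tray 0.79 261 (array([528.5, 331.8]), array([177.5, 140.1]), -10.49) [0.052  0.0592 0.0631]
top jar_tray 0.9 285 (array([585.7,   0. ]), array([180.2, 138.2]), 14.64) [0.0675 0.0713 0.0751]
top palette 0.89 3360 (array([ 495. , -309.9]), array([180.4, 141.2]), -14.4) [0.0192 0.0227 0.0261]
top jar_tray_grip 0.9 55 (array([584.5,  -0.6]), array([80.3,  4.4]), 14.37) [0.0628 0.0667 0.0691]
top palette_grip 0.89 183 (array([ 494.8, -308.7]), array([83.7, 13.5]), -14.17) [0.0619 0.0662 0.0692]
side bottom_tray 0.77 899 (array([530.8, 334. ]), array([181.3, 143.1]), -10.79) [0.051  0.0595 0.0626]
side jar_tray 0.62 416 (array([586.1,   1.9]), array([178.3, 144.5]), 14.45) [0.0674 0.0714 0.075 ]
side palette 0.97 1628 (array([ 496.4, -307.7]), array([181.8, 147.9]), -14.08) [0.018  0.0235 0.0262]
side jar_tray_grip 0.62 368 (array([585.8,   4.6]), array([88.3, 15.1]), 16.28) [0.0489 0.0613 0.0682]
side palette_grip 0.97 262 (array([ 496.7, -305.5]), array([89.3, 19.3]), -13.68) [0.05   0.0611 0.0683]
```

```bash
cat >> h.py <<'E'
from scipy.spatial.transform import Rotation as R
def go(x,y,z,yaw):
    s=sense();q=s["orientation"];M=R.from_quat([*q[1:],q[0]]).as_matrix()
    d=M.T@(np.array([x,y,z])-s["ee_pos"]);y0=np.degrees(np.arctan2(M[1,0],M[0,0]))
    t=(y0-yaw+90)%180-90
    print("pos",s["ee_pos"].round(4),"yaw",y0.round(2),"tilt z",M[:,2].round(4),"| shift",(d/.6).round(4),"roll",round(t/90,4),"rows>=",np.ceil(max(np.linalg.norm(d)/.0417,abs(t)/7.16)),"t",s["clock"],"F",s["wrist_force"].round(2),"w",round(s["gripper_width"],4),"g",s["grasp_force"])
E
python3 -c "
from h import *
go(.5858,.001,.20,14.5)"
```

```text
pos [ 0.2154 -0.5867  0.2313] yaw 20.16 tilt z [ 1.e-04 -1.e-04 -1.e+00] | shift [ 0.9171 -0.7068  0.0522] roll 0.0629 rows>= 17.0 t 0.9 F [ 1.04 -0.97 -0.5 ] w 0.0854 g 0.0
```

>>> drive_tool --targets '[[[0.046,-0.035,0],0,1],[[0.092,-0.071,0],0,0.5],[[0.138,-0.106,0],0,0.2],[[0.184,-0.141,0],0,0],[[0.23,-0.177,0],0,0]]' --squeeze 60

```text
clock: 1.32
ee_pos: [0.3091, -0.4383, 0.2315]
orientation: [0.0, 0.985, 0.175, 0.0]
wrist_force: [0.8, -0.2, -0.3]
gripper_width: 0.0427
grasp_force: 0.0
```

>>> drive_tool --targets '[[[0.046,-0.035,0],0,0],[[0.092,-0.071,0],0,0],[[0.138,-0.106,0],0,0],[[0.184,-0.141,0],0,0],[[0.23,-0.177,0],0,0]]'

```text
clock: 1.73
ee_pos: [0.4021, -0.2909, 0.2315]
orientation: [0.0, 0.985, 0.175, 0.0]
wrist_force: [0.4, -0.3, 0.1]
gripper_width: 0.0432
grasp_force: 0.0
```

>>> drive_tool --targets '[[[0.046,-0.035,0],0,0],[[0.092,-0.071,0],0,0],[[0.138,-0.106,0],0,0],[[0.184,-0.141,0],0,0],[[0.23,-0.177,0],0,0]]'

```text
clock: 2.15
ee_pos: [0.4951, -0.1435, 0.2315]
orientation: [0.0, 0.985, 0.175, 0.0]
wrist_force: [0.3, -0.2, 0.2]
gripper_width: 0.0427
grasp_force: 0.0
```

>>> drive_tool --targets '[[[0.046,-0.035,0.01],0.01,0],[[0.092,-0.071,0.02],0.02,0],[[0.138,-0.106,0.03],0.04,0],[[0.184,-0.141,0.04],0.063,0],[[0.227,-0.176,0.052],0.063,0]]'

```text
clock: 2.57
ee_pos: [0.587, 0.003, 0.2001]
orientation: [0.0, 0.992, 0.126, 0.001]
wrist_force: [0.3, -1.2, 0.6]
gripper_width: 0.0425
grasp_force: 0.0
```

```bash
python3 -c "
from h import *
go(.5858,.001,.034,14.5)
p=snapshot('side');cv2.imwrite('pics/s1.png',p['frame'][100:280,200:440][...,::-1].repeat(3,0).repeat(3,1))"
```

```text
pos [0.587  0.003  0.2001] yaw 14.43 tilt z [ 1.2e-03  1.0e-04 -1.0e+00] | shift [-0.0031  0.0027  0.2769] roll -0.0008 rows>= 4.0 t 2.5667 F [ 0.31 -1.23  0.57] w 0.0425 g 0.0
```

>>> drive_tool --targets '[[[-0.003,0.003,0.05],0,0],[[-0.003,0.003,0.11],0,0],[[-0.003,0.003,0.17],0,0],[[-0.003,0.003,0.23],0,0],[[-0.003,0.003,0.276],0,0]]'

```text
clock: 3.03
ee_pos: [0.5835, -0.0012, 0.0321]
orientation: [-0.0, 0.992, 0.126, -0.001]
wrist_force: [-0.3, -0.0, -0.1]
gripper_width: 0.0427
grasp_force: 0.0
```

```bash
python3 -c "
from h import *
go(.5858,.001,.034,14.5)
p=snapshot('side');cv2.imwrite('pics/s2.png',cv2.resize(p['frame'][120:270,200:400],None,fx=4,fy=4)[...,::-1])"
```

```text
pos [ 0.5835 -0.0012  0.0321] yaw 14.51 tilt z [-1.8e-03 -1.0e-04 -1.0e+00] | shift [ 0.0047 -0.0026 -0.0032] roll 0.0001 rows>= 1.0 t 3.0333 F [-0.27 -0.04 -0.07] w 0.0427 g 0.0
```

View pics/s2.png

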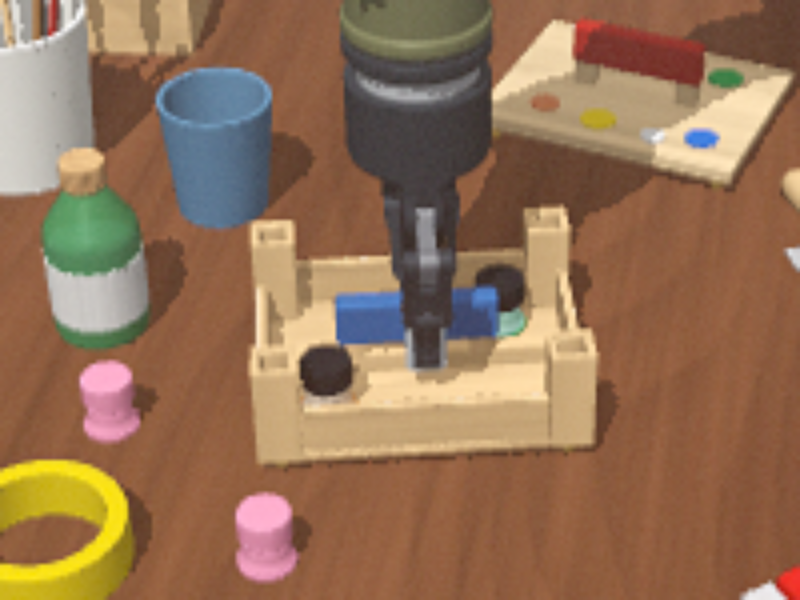

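The fingers straddle the blue bar near its middle (crop 425, 340), and both jars are clear of them. I'll correct the small offset and close.

>>> drive_tool --targets '[[[0.001,-0.001,-0.003],0,0],[[0.001,-0.001,-0.003],0,0],[[0.001,-0.001,-0.003],0,-1],[[0.001,-0.001,-0.003],0,-1],[[0.001,-0.001,-0.003],0,-1]]' --squeeze 80

```text
clock: 3.5
ee_pos: [0.5865, -0.0005, 0.0387]
orientation: [0.0, 0.992, 0.126, 0.002]
wrist_force: [-0.4, -0.2, 5.0]
gripper_width: 0.0127
grasp_force: 77.9
```

>>> drive_tool --targets '[[[0,0,0],0,-1],[[0,0,0],0,-1],[[0,0,0],0,-1]]'

```text
clock: 3.75
ee_pos: [0.5865, -0.0005, 0.0387]
orientation: [0.0, 0.992, 0.126, 0.002]
wrist_force: [-0.8, 0.1, 6.5]
gripper_width: 0.0131
grasp_force: 78.0
```

```bash
python3 - <<'E'
from h import *
go(.5858,.001,.034,14.5)
p=snapshot('top')
c,T,_=top_of('bottom_tray',p,.05,.07);print(rect(T))
p=snapshot('side')
c,T,_=top_of('bottom_tray',p,.05,.07);print(rect(T))
c,T,_=top_of('jar_tray',p,.067,.08);print(rect(T))
E
```

```text
pos [ 5.865e-01 -5.000e-04  3.870e-02] yaw 14.46 tilt z [ 0.004 -0.    -1.   ] | shift [-0.0004 -0.0028  0.0078] roll -0.0004 rows>= 1.0 t 3.75 F [-0.79  0.09  6.47] w 0.0131 g 77.99084186553955
(array([529.5, 332.7]), array([179.9, 140.7]), -10.57)
(array([546.4, -37.8]), array([36.9, 23.4]), -58.6)
(array([586.4,   1.2]), array([178. , 144.9]), 14.49)
```

>>> drive_tool --targets '[[[0,0,-0.01],0,-1],[[0,0,-0.04],0,-1],[[0,0,-0.08],0,-1],[[0,0,-0.115],0,-1],[[0,0,-0.14],0,-1]]'

```text
clock: 4.42
ee_pos: [0.585, -0.0005, 0.1225]
orientation: [0.0, 0.992, 0.126, 0.001]
wrist_force: [-0.3, -0.5, -5.4]
gripper_width: 0.0126
grasp_force: 78.4
```

>>> drive_tool --targets '[[[0,0,-0.03],0,-1],[[0,0,-0.05],0,-1],[[0,0,-0.06],0,-1],[[0,0,-0.06],0,-1]]'

```text
clock: 4.75
ee_pos: [0.5854, -0.0004, 0.1579]
orientation: [0.0, 0.992, 0.126, 0.001]
wrist_force: [0.0, 1.1, -5.8]
gripper_width: 0.0128
grasp_force: 78.4
```

```bash
python3 - <<'E'
from h import *
go(.5295,.333,.165,-10.6)
p=snapshot('side');cv2.imwrite('pics/s3.png',cv2.resize(p['frame'][60:260,180:420],None,fx=3,fy=3)[...,::-1])
E
```

```text
pos [ 5.854e-01 -4.000e-04  1.579e-01] yaw 14.48 tilt z [ 0.0025  0.     -1.    ] | shift [ 0.0489 -0.5613 -0.0121] roll 0.2787 rows>= 9.0 t 4.75 F [ 0.04  1.08 -5.76] w 0.0128 g 78.4197735786438
```

View pics/s3.png

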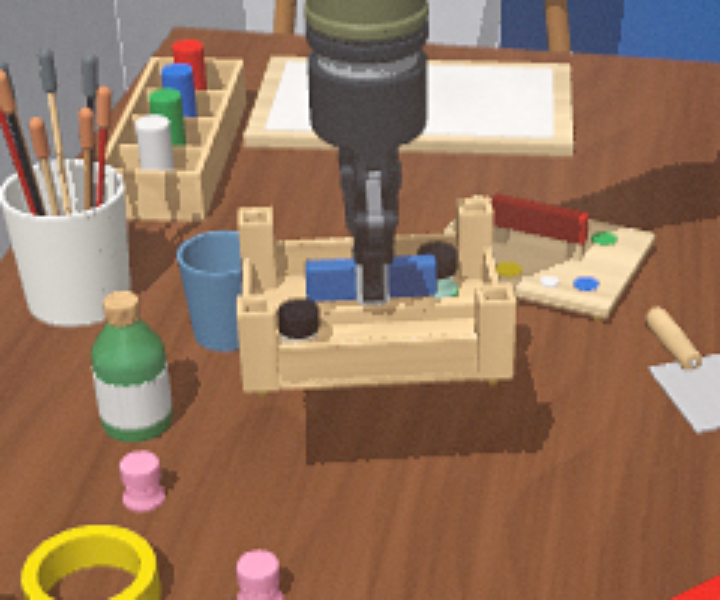

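The jar tray hangs level at the bar (crop 370, 270), and both jars are standing. I'll carry it across gently.

>>> drive_tool --targets '[[[0.001,-0.01,0],0,-1],[[0.003,-0.03,0],0,-1],[[0.006,-0.065,0],0,-1],[[0.009,-0.105,0],0,-1],[[0.013,-0.145,0],0,-1]]'

```text
clock: 5.22
ee_pos: [0.5693, 0.0879, 0.1553]
orientation: [-0.0, 0.992, 0.126, -0.001]
wrist_force: [0.0, 0.3, -3.8]
gripper_width: 0.013
grasp_force: 78.4
```

>>> drive_tool --targets '[[[0.003,-0.04,0],0,-1],[[0.007,-0.08,0],0,-1],[[0.01,-0.12,0],0,-1],[[0.014,-0.16,0],0,-1],[[0.017,-0.2,0],0,-1]]'

```text
clock: 5.63
ee_pos: [0.5488, 0.2072, 0.1552]
orientation: [-0.0, 0.992, 0.127, -0.001]
wrist_force: [-0.3, 0.3, -4.1]
gripper_width: 0.0126
grasp_force: 78.4
```

>>> drive_tool --targets '[[[0.003,-0.04,0],0.01,-1],[[0.007,-0.08,0],0.03,-1],[[0.011,-0.115,0],0.06,-1],[[0.014,-0.145,0],0.1,-1],[[0.016,-0.17,0],0.14,-1]]'

```text
clock: 6.05
ee_pos: [0.5318, 0.3094, 0.155]
orientation: [-0.0, 1.0, 0.017, -0.001]
wrist_force: [-0.1, 1.2, -4.6]
gripper_width: 0.0129
grasp_force: 78.4
```

```bash
python3 -c "
from h import *
go(.5295,.333,.165,-10.6)"
```

```text
pos [0.5318 0.3094 0.155 ] yaw 1.91 tilt z [-2.6e-03  9.0e-04 -1.0e+00] | shift [-0.0026 -0.0395 -0.0165] roll 0.139 rows>= 2.0 t 6.05 F [-0.08  1.2  -4.6 ] w 0.0129 g 78.39269399642944
```

>>> drive_tool --targets '[[[-0.001,-0.02,0],0.04,-1],[[-0.002,-0.035,0],0.08,-1],[[-0.003,-0.04,0],0.115,-1],[[-0.003,-0.04,0],0.135,-1],[[-0.003,-0.04,0],0.139,-1]]'

```text
clock: 6.47
ee_pos: [0.5301, 0.3305, 0.1552]
orientation: [0.001, 0.996, -0.092, -0.001]
wrist_force: [-0.4, -0.4, -4.8]
gripper_width: 0.0126
grasp_force: 78.4
```

>>> drive_tool --targets '[[[0,0,0],0,-1],[[0,0,0],0,-1],[[0,0,0],0,-1]]'

```text
clock: 6.72
ee_pos: [0.5317, 0.329, 0.1562]
orientation: [0.0, 0.996, -0.093, -0.0]
wrist_force: [-0.5, -0.6, -5.3]
gripper_width: 0.0128
grasp_force: 78.3
```

```bash
python3 - <<'E'
from h import *
go(.5295,.333,.165,-10.6)
for n in("side","top"):
    p=snapshot(n)
    for k in("jar_tray","bottom_tray"):
        r=regions_of(k,p)
        if not r: print(n,k,None);continue
        W=cloud(p)[r[0]["region"]];W=W[np.isfinite(W[:,2])]
        h=.06 if k[0]=="b" else .0715+sense()["ee_pos"][2]-.0387
        T=W[abs(W[:,2]-h)<.006];print(n,k,r[0]["confidence"],len(T),h,rect(T) if len(T)>3 else"",np.percentile(W[:,2],[2,98]))
    cv2.imwrite(f'pics/p{n}.png',cv2.resize(p['frame'],None,fx=1,fy=1)[...,::-1])
a=cv2.imread('pics/pside.png')[200:400,200:420];b=cv2.imread('pics/ptop.png')[130:280,120:320]
cv2.imwrite('pics/m1.png',np.hstack([cv2.resize(a,(440,400)),cv2.resize(b,(360,400))]))
E
```

```text
pos [0.5317 0.329  0.1562] yaw -10.63 tilt z [-2.e-04 -4.e-04 -1.e+00] | shift [-0.0049 -0.0058 -0.0147] roll -0.0004 rows>= 1.0 t 6.7167 F [-0.54 -0.6  -5.33] w 0.0128 g 78.34049820899963
side jar_tray 0.87 1021 0.18908975980031956 (array([532.6, 330.4]), array([180.9, 142.8]), -10.67) [0.13200356 0.19097603]
side bottom_tray 0.65 506 0.06 (array([530.4, 334.6]), array([179.4, 141.4]), -10.5) [0.00466702 0.06148064]
top jar_tray 0.62 431 0.1891179729795595 (array([531.1, 329. ]), array([179.8, 141. ]), -10.52) [0.13288996 0.19159684]
top bottom_tray 0.72 79 0.06 (array([518.5, 272.3]), array([179. ,  18.1]), -10.67) [0.00246943 0.06143414]
```

View pics/m1.png

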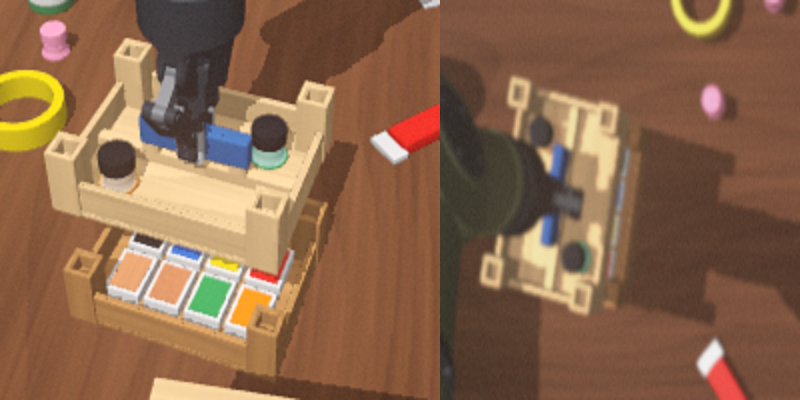

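The jar tray is held level above the bottom tray, about 4 mm off centre sideways. I'll correct that and lower it to just above the sockets.

>>> drive_tool --targets '[[[-0.002,-0.003,0.01],0,-1],[[-0.0043,-0.0056,0.03],0,-1],[[-0.0043,-0.0056,0.055],0,-1],[[-0.0043,-0.0056,0.077],0,-1],[[-0.0043,-0.0056,0.088],0,-1]]'

```text
clock: 7.43
ee_pos: [0.528, 0.333, 0.1007]
orientation: [0.001, 0.996, -0.092, -0.002]
wrist_force: [-0.1, -0.2, -4.9]
gripper_width: 0.0125
grasp_force: 78.3
```

>>> drive_tool --targets '[[[0,0,0],0,-1],[[0,0,0],0,-1],[[0,0,0],0,-1]]'

```text
clock: 7.68
ee_pos: [0.5303, 0.3337, 0.1039]
orientation: [-0.0, 0.996, -0.093, 0.001]
wrist_force: [0.1, 0.7, -4.9]
gripper_width: 0.0128
grasp_force: 78.3
```

```bash
python3 - <<'E'
from h import *
go(.5298,.3328,.1,-10.6)
h=.0715+sense()["ee_pos"][2]-.0387
for n in("side","side","top"):
    p=snapshot(n)
    r=regions_of("jar_tray",p);C=cloud(p)
    W=C[r[0]["region"]]
    T=W[abs(W[:,2]-h)<.006];print(n,"jar",r[0]["confidence"],len(T),rect(T))
    r=regions_of("bottom_tray",p)
    if r:
        W=C[r[0]["region"]];T=W[abs(W[:,2]-.06)<.006];print(n,"bot",r[0]["confidence"],len(T),rect(T) if len(T)>3 else "")
E
```

```text
pos [0.5303 0.3337 0.1039] yaw -10.62 tilt z [ 1.1e-03  6.0e-04 -1.0e+00] | shift [-0.0005  0.0016  0.0065] roll -0.0002 rows>= 1.0 t 7.6833 F [ 0.14  0.71 -4.91] w 0.0128 g 78.32168698310852
side jar 0.73 932 (array([530.7, 335. ]), array([180.2, 141.8]), -10.55)
side bot 0.94 280 (array([530.5, 334.6]), array([179.9, 140.3]), -10.49)
side jar 0.88 999 (array([530.6, 334. ]), array([181.2, 143.4]), -10.9)
side bot 0.67 263 (array([529.7, 334.4]), array([178.1, 141.3]), -10.55)
top jar 0.88 369 (array([529.4, 333.9]), array([179.8, 142.3]), -10.56)
top bot 0.86 44 (array([518.4, 266.6]), array([177.4,   6.6]), -10.42)
```

>>> drive_tool --targets '[[[-0.0003,0.0008,0.007],0,-1],[[-0.0003,0.0008,0.013],0,-1],[[-0.0003,0.0008,0.019],0,-1],[[-0.0003,0.0008,0.025],0,-1],[[-0.0003,0.0008,0.029],0,-1]]'

```text
clock: 8.55
ee_pos: [0.5292, 0.3328, 0.0867]
orientation: [0.0, 0.996, -0.093, -0.0]
wrist_force: [-8.8, -3.2, 24.3]
gripper_width: 0.0127
grasp_force: 82.4
```

>>> drive_tool --targets '[[[0,0,0.001],0,-1],[[0,0,0.001],0,-1],[[0,0,0.001],0,-1]]'

```text
clock: 8.8
ee_pos: [0.5292, 0.3328, 0.0867]
orientation: [0.0, 0.996, -0.093, -0.0]
wrist_force: [-3.2, -1.9, 7.0]
gripper_width: 0.0128
grasp_force: 80.2
```

```bash
python3 - <<'E'
from h import *
go(.5298,.3328,.0867,-10.6)
for n in("side","top"):
    p=snapshot(n)
    r=regions_of("jar_tray",p);W=cloud(p)[r[0]["region"]]
    T=W[(W[:,2]>.112)&(W[:,2]<.135)];print(n,len(T),np.median(T[:,2]),rect(T))
E
```

```text
pos [0.5292 0.3328 0.0867] yaw -10.62 tilt z [-4.e-04 -1.e-04 -1.e+00] | shift [ 0.001  -0.0002  0.0001] roll -0.0002 rows>= 1.0 t 8.8 F [-3.25 -1.87  6.97] w 0.0128 g 80.2345883846283
side 1062 0.11894242717057457 (array([529.6, 334. ]), array([180.5, 143.3]), -10.65)
top 430 0.11864285856579754 (array([528.5, 333. ]), array([179.5, 141.9]), -10.5)
```

It is seated: the TCP is at 86.7 mm and the posts at about 119 mm. I'll release and rise.

>>> drive_tool --targets '[[[0,0,0],0,-0.6],[[0,0,0],0,-0.4],[[0,0,0],0,0],[[0,0,0],0,0],[[0,0,0],0,0]]'

```text
clock: 9.42
ee_pos: [0.5297, 0.333, 0.0854]
orientation: [-0.0, 0.996, -0.093, 0.0]
wrist_force: [-0.7, 0.6, -0.4]
gripper_width: 0.0426
grasp_force: 0.0
```

>>> drive_tool --targets '[[[0,0,-0.02],0,0],[[0,0,-0.06],0,0],[[0,0,-0.11],0,0],[[0,0,-0.16],0,0],[[0,0,-0.2],0,0]]'

```text
clock: 9.83
ee_pos: [0.5302, 0.3332, 0.2086]
orientation: [-0.001, 0.996, -0.093, 0.001]
wrist_force: [0.5, 0.5, 0.4]
gripper_width: 0.0425
grasp_force: 0.0
```

```bash
python3 - <<'E'
from h import *
go(.4955,-.309,.2,-14.2)
for n in("side","top"):
    p=snapshot(n)
    r=regions_of("jar_tray",p);W=cloud(p)[r[0]["region"]]
    T=W[(W[:,2]>.112)&(W[:,2]<.135)];print(n,len(T),np.median(T[:,2]),rect(T))
    r=regions_of("bottom_tray",p)
    if n=="side":
        a=p["frame"][200:400,200:420][...,::-1];cv2.imwrite('pics/s5.png',cv2.resize(a,None,fx=2.5,fy=2.5))
    c,T,_=top_of('palette',p,.012,.03);print('pal',len(T),rect(T))
E
```

```text
pos [0.5302 0.3332 0.2086] yaw -10.63 tilt z [ 0.0023  0.0013 -1.    ] | shift [0.1406 1.0626 0.0128] roll 0.0396 rows>= 16.0 t 9.8333 F [0.53 0.47 0.4 ] w 0.0425 g 0.0
side 1287 0.117175295049184 (array([530. , 333.1]), array([181.4, 143.8]), -10.53)
pal 1558 (array([ 495.3, -309.1]), array([180.9, 148.9]), -14.37)
top 450 0.11820084394163877 (array([528.5, 331.7]), array([179. , 139.8]), -10.51)
pal 3363 (array([ 495. , -309.7]), array([180.1, 140.7]), -14.49)
```

View pics/s5.png

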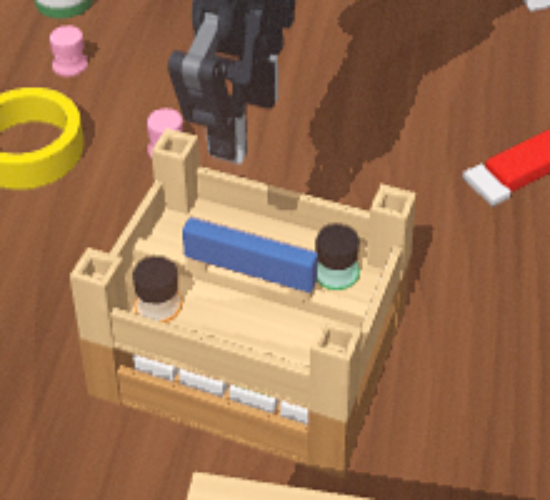

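The jar tray is fully seated and both jars are standing (crop 158, 288 and 338, 255). Next is the palette.

>>> drive_tool --targets '[[[0.007,0.053,0],0,0],[[0.014,0.106,0],0,0],[[0.021,0.159,0],0,0],[[0.028,0.212,0],0,0],[[0.035,0.265,0],0,0]]'

```text
clock: 10.65
ee_pos: [0.52, 0.1712, 0.2046]
orientation: [0.001, 0.996, -0.092, -0.001]
wrist_force: [-0.0, -1.0, 0.1]
gripper_width: 0.0428
grasp_force: 0.0
```

>>> drive_tool --targets '[[[0.007,0.053,0],0,0],[[0.014,0.106,0],0,0],[[0.021,0.159,0],0,0],[[0.028,0.212,0],0,0],[[0.035,0.265,0],0,0]]'

```text
clock: 11.07
ee_pos: [0.5114, 0.0111, 0.2047]
orientation: [0.0, 0.996, -0.092, -0.001]
wrist_force: [-0.2, 0.5, 0.4]
gripper_width: 0.0426
grasp_force: 0.0
```

>>> drive_tool --targets '[[[0.007,0.053,0],0,0],[[0.014,0.106,0],0,0],[[0.021,0.159,0],0,0],[[0.028,0.212,0],0,0],[[0.035,0.265,0],0,0]]'

```text
clock: 11.48
ee_pos: [0.5027, -0.1489, 0.2047]
orientation: [-0.0, 0.996, -0.093, -0.001]
wrist_force: [0.2, 0.9, 0.4]
gripper_width: 0.0428
grasp_force: 0.0
```

>>> drive_tool --targets '[[[0.007,0.053,0],0.01,0],[[0.014,0.106,0],0.02,0],[[0.021,0.159,0],0.03,0],[[0.028,0.212,0],0.041,0],[[0.035,0.266,0],0.041,0]]'

```text
clock: 11.9
ee_pos: [0.494, -0.3094, 0.2045]
orientation: [-0.0, 0.992, -0.125, -0.001]
wrist_force: [0.9, -0.3, -0.5]
gripper_width: 0.0424
grasp_force: 0.0
```

>>> drive_tool --targets '[[[0,0,0],0,0],[[0,0,0],0,0]]'

```text
clock: 12.07
ee_pos: [0.4932, -0.3107, 0.2045]
orientation: [0.0, 0.992, -0.127, -0.001]
wrist_force: [0.4, 0.9, -0.8]
gripper_width: 0.0427
grasp_force: 0.0
```

```bash
python3 -c "
from h import *
go(.4953,-.3095,.037,-14.3)"
```

```text
pos [ 0.4932 -0.3107  0.2045] yaw -14.59 tilt z [-1.9e-03 -5.0e-04 -1.0e+00] | shift [ 0.0033 -0.0031  0.2791] roll -0.0032 rows>= 5.0 t 12.0667 F [ 0.37  0.92 -0.75] w 0.0427 g 0.0
```

>>> drive_tool --targets '[[[0.003,-0.002,0.05],-0.003,0],[[0.003,-0.002,0.11],-0.003,0],[[0.003,-0.002,0.17],-0.003,0],[[0.003,-0.002,0.23],-0.003,0],[[0.003,-0.002,0.273],-0.003,0]]'

```text
clock: 12.48
ee_pos: [0.4958, -0.3045, 0.0384]
orientation: [-0.001, 0.993, -0.121, -0.002]
wrist_force: [-0.6, 0.1, 0.5]
gripper_width: 0.0427
grasp_force: 0.0
```

>>> drive_tool --targets '[[[0,0,0],0,0],[[0,0,0],0,0],[[0,0,0],0,0]]'

```text
clock: 12.73
ee_pos: [0.4978, -0.3072, 0.0429]
orientation: [0.0, 0.993, -0.122, 0.001]
wrist_force: [0.4, 0.7, 0.1]
gripper_width: 0.0426
grasp_force: 0.0
```

```bash
python3 -c "
from h import *
go(.4953,-.3095,.037,-14.3)
p=snapshot('side');cv2.imwrite('pics/s6.png',cv2.resize(p['frame'][60:200,290:440],None,fx=4,fy=4)[...,::-1])"
```

```text
pos [ 0.4978 -0.3072  0.0429] yaw -13.99 tilt z [ 1.6e-03 -5.0e-04 -1.0e+00] | shift [-0.0031  0.0048  0.0098] roll 0.0034 rows>= 1.0 t 12.7333 F [0.44 0.73 0.08] w 0.0426 g 0.0
```

View pics/s6.png

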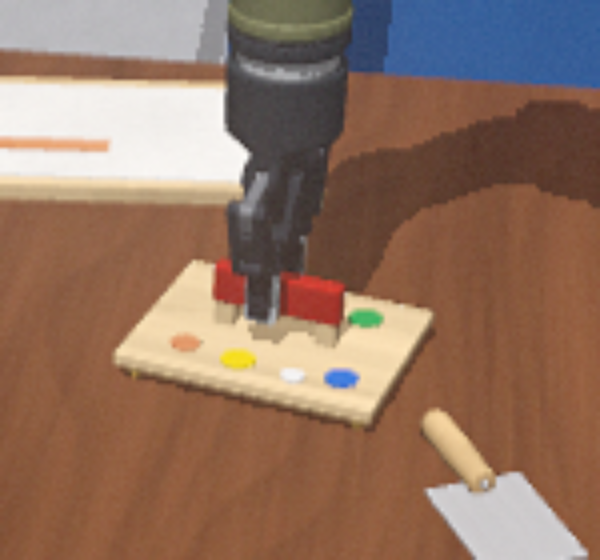

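The fingers straddle the red bar near its middle (crop 262, 300). I'll nudge and close.

>>> drive_tool --targets '[[[-0.0035,0.0035,0.008],0.0035,0],[[-0.0035,0.0035,0.008],0.0035,0],[[-0.0035,0.0035,0.008],0.0035,-1],[[-0.0035,0.0035,0.008],0.0035,-1],[[-0.0035,0.0035,0.008],0.0035,-1]]'

```text
clock: 13.2
ee_pos: [0.4945, -0.3093, 0.0377]
orientation: [0.0, 0.992, -0.125, 0.0]
wrist_force: [-0.3, 0.9, 2.7]
gripper_width: 0.0129
grasp_force: 77.9
```

>>> drive_tool --targets '[[[0,0,0],0,-1],[[0,0,0],0,-1],[[0,0,0],0,-1],[[0,0,0],0,-1]]'

```text
clock: 13.53
ee_pos: [0.4945, -0.3093, 0.0377]
orientation: [0.0, 0.992, -0.125, 0.0]
wrist_force: [-0.9, 0.7, 5.3]
gripper_width: 0.0128
grasp_force: 78.0
```

```bash
python3 -c "
from h import *
go(.4953,-.3095,.037,-14.3)
p=snapshot('side')
c,T,_=top_of('palette',p,.012,.03);print('pal',len(T),rect(T))
"
```

```text
pos [ 0.4945 -0.3093  0.0377] yaw -14.38 tilt z [ 8.e-04 -5.e-04 -1.e+00] | shift [0.0014 0.     0.0011] roll -0.0009 rows>= 1.0 t 13.5333 F [-0.94  0.74  5.33] w 0.0128 g 77.9768693447113
pal 1603 (array([ 497.2, -306.8]), array([181.6, 145.5]), -14.14)
```

>>> drive_tool --targets '[[[0,0,-0.01],0,-1],[[0,0,-0.04],0,-1],[[0,0,-0.08],0,-1],[[0,0,-0.12],0,-1],[[0,0,-0.16],0,-1]]'

```text
clock: 14.05
ee_pos: [0.4936, -0.3086, 0.1336]
orientation: [-0.0, 0.992, -0.125, -0.001]
wrist_force: [-0.5, -0.0, -3.0]
gripper_width: 0.0128
grasp_force: 78.0
```

>>> drive_tool --targets '[[[0,0,-0.04],0,-1],[[0,0,-0.08],0,-1],[[0,0,-0.12],0,-1],[[0,0,-0.15],0,-1],[[0,0,-0.17],0,-1]]'

```text
clock: 14.47
ee_pos: [0.4944, -0.3091, 0.237]
orientation: [0.0, 0.992, -0.125, 0.001]
wrist_force: [-0.1, 0.1, -2.7]
gripper_width: 0.0126
grasp_force: 78.0
```

```bash
python3 -c "
from h import *
go(.5292,.3325,.24,-10.55)"
```

```text
pos [ 0.4944 -0.3091  0.237 ] yaw -14.35 tilt z [ 0.0018 -0.001  -1.    ] | shift [-0.2089 -1.0504 -0.0059] roll -0.0422 rows>= 16.0 t 14.4667 F [-0.12  0.06 -2.65] w 0.0126 g 77.9678463935852
```

Four calls of about (-0.052, -0.262) each.

>>> drive_tool --targets '[[[-0.005,-0.025,0],0,-1],[[-0.015,-0.075,0],0,-1],[[-0.026,-0.13,0],0,-1],[[-0.037,-0.185,0],0,-1],[[-0.048,-0.24,0],0,-1]]'

```text
clock: 14.88
ee_pos: [0.5012, -0.1608, 0.2348]
orientation: [-0.0, 0.992, -0.125, -0.001]
wrist_force: [1.5, 1.5, -3.0]
gripper_width: 0.0126
grasp_force: 78.2
```

>>> drive_tool --targets '[[[-0.011,-0.055,0],0,-1],[[-0.022,-0.11,0],0,-1],[[-0.033,-0.165,0],0,-1],[[-0.044,-0.22,0],0,-1],[[-0.055,-0.275,0],0,-1]]'

```text
clock: 15.3
ee_pos: [0.5101, 0.0073, 0.2348]
orientation: [0.0, 0.992, -0.125, -0.001]
wrist_force: [0.1, -0.3, -1.9]
gripper_width: 0.0126
grasp_force: 78.2
```

>>> drive_tool --targets '[[[-0.011,-0.055,0],0,-1],[[-0.022,-0.11,0],0,-1],[[-0.033,-0.165,0],0,-1],[[-0.044,-0.22,0],0,-1],[[-0.055,-0.275,0],0,-1]]'

```text
clock: 15.72
ee_pos: [0.519, 0.1752, 0.2347]
orientation: [0.0, 0.992, -0.125, -0.001]
wrist_force: [0.4, -0.3, -2.6]
gripper_width: 0.0124
grasp_force: 78.2
```

>>> drive_tool --targets '[[[-0.011,-0.055,0],-0.01,-1],[[-0.022,-0.11,0],-0.02,-1],[[-0.033,-0.165,0],-0.03,-1],[[-0.043,-0.215,0],-0.04,-1],[[-0.05,-0.25,0],-0.042,-1]]'

```text
clock: 16.13
ee_pos: [0.5265, 0.3305, 0.2344]
orientation: [-0.001, 0.996, -0.09, -0.001]
wrist_force: [0.3, 0.2, -2.4]
gripper_width: 0.0126
grasp_force: 78.2
```

>>> drive_tool --targets '[[[0,-0.008,0],0,-1],[[0,-0.01,0],0,-1],[[0,-0.01,0],0,-1],[[0,-0.01,0],0,-1]]'

```text
clock: 16.47
ee_pos: [0.5293, 0.3301, 0.2347]
orientation: [0.001, 0.996, -0.093, -0.0]
wrist_force: [-0.1, -0.9, -3.3]
gripper_width: 0.0127
grasp_force: 78.3
```

```bash
cat > chk.py <<'E'
from h import *
go(.5292,.3325,.165,-10.55)
h=.022+sense()["ee_pos"][2]-.0377
for n in("side","side","top"):
    p=snapshot(n);C=cloud(p);g=slice(None)
    r=regions_of("palette",p)
    if r:
        W=C[r[0]["region"]];T=W[abs(W[:,2]-h)<.007];print(n,"pal",r[0]["confidence"],len(T),rect(T) if len(T)>3 else "",np.nanmedian(T[:,2]),h)
    r=regions_of("jar_tray",p)
    if r:
        W=C[r[0]["region"]];T=W[abs(W[:,2]-.119)<.007];print(n,"jar",r[0]["confidence"],len(T),rect(T) if len(T)>3 else "")
E
python3 chk.py
```

```text
pos [0.5293 0.3301 0.2347] yaw -10.7 tilt z [-6.0e-04 -2.2e-03 -1.0e+00] | shift [-0.0008 -0.0042  0.1161] roll -0.0017 rows>= 2.0 t 16.4667 F [-0.07 -0.87 -3.33] w 0.0127 g 78.33524107933044
side pal 0.83 6751 (array([530.9, 331.5]), array([181. , 141.4]), -10.92) 0.2200183144182976 0.21897584040860812
side jar 0.74 1080 (array([529.6, 334.2]), array([180.3, 141.7]), -10.48)
side pal 0.88 6814 (array([531. , 331.2]), array([180.7, 145. ]), -10.53) 0.22031793140467537 0.21897584040860812
side jar 0.61 1100 (array([529.9, 333.7]), array([180.8, 142.9]), -10.66)
top pal 0.61 3823 (array([529.5, 331.1]), array([180.3, 140.6]), -10.73) 0.21986752907580775 0.21897584040860812
```

>>> drive_tool --targets '[[[-0.0012,-0.0015,0.015],-0.001,-1],[[-0.0024,-0.003,0.045],-0.001,-1],[[-0.0024,-0.003,0.075],-0.001,-1],[[-0.0024,-0.003,0.1],-0.001,-1],[[-0.0024,-0.003,0.114],-0.001,-1]]'

```text
clock: 17.33
ee_pos: [0.5267, 0.3339, 0.1639]
orientation: [0.001, 0.996, -0.091, -0.001]
wrist_force: [0.0, -0.4, -2.4]
gripper_width: 0.0129
grasp_force: 78.4
```

>>> drive_tool --targets '[[[0,0,0],0,-1],[[0,0,0],0,-1],[[0,0,0],0,-1],[[0,0,0],0,-1]]'

```text
clock: 17.67
ee_pos: [0.5288, 0.3348, 0.1675]
orientation: [-0.001, 0.996, -0.091, 0.001]
wrist_force: [0.3, -0.6, -2.8]
gripper_width: 0.0127
grasp_force: 78.4
```

```bash
python3 chk.py
```

```text
pos [0.5288 0.3348 0.1675] yaw -10.49 tilt z [ 0.002   0.0012 -1.    ] | shift [0.0013 0.0037 0.0042] roll 0.0007 rows>= 1.0 t 17.6667 F [ 0.34 -0.6  -2.75] w 0.0127 g 78.35238575935364
side pal 0.69 6642 (array([530.2, 335.7]), array([180.1, 143. ]), -10.59) 0.15296206307043253 0.151849761807884
side jar 0.85 437 (array([529.4, 333.8]), array([180.2, 142.3]), -10.66)
side pal 0.73 6565 (array([529.8, 336.8]), array([179.8, 141.6]), -10.69) 0.1526625841204441 0.151849761807884
side jar 0.67 404 (array([529.5, 337.4]), array([179.7, 136. ]), -10.21)
top pal 0.7 3295 (array([528.5, 333.9]), array([179.9, 141.3]), -10.51) 0.15160072897681032 0.151849761807884
top jar 0.59 64 (array([516.5, 268. ]), array([176.6,   9.9]), -10.7)
```

>>> drive_tool --targets '[[[0,0.003,0.003],0,-1],[[0,0.003,0.01],0,-1],[[0,0.003,0.017],0,-1],[[0,0.003,0.023],0,-1],[[0,0.003,0.027],0,-1]]'

```text
clock: 18.53
ee_pos: [0.5273, 0.3324, 0.1494]
orientation: [0.0, 0.996, -0.091, -0.0]
wrist_force: [0.5, -0.2, -3.1]
gripper_width: 0.0131
grasp_force: 78.4
```

>>> drive_tool --targets '[[[0,0,0.003],0,-1],[[0,0,0.006],0,-1],[[0,0,0.009],0,-1],[[0,0,0.01],0,-1],[[0,0,0.01],0,-1]]'

```text
clock: 18.95
ee_pos: [0.5278, 0.3326, 0.1457]
orientation: [-0.0, 0.996, -0.091, 0.0]
wrist_force: [-3.4, -1.9, 6.7]
gripper_width: 0.0128
grasp_force: 79.8
```

```bash
python3 chk.py
```

```text
pos [0.5278 0.3326 0.1457] yaw -10.49 tilt z [ 4.e-04  4.e-04 -1.e+00] | shift [ 0.0024 -0.0002 -0.0321] roll 0.0007 rows>= 1.0 t 18.95 F [-3.44 -1.88  6.66] w 0.0128 g 79.80126142501831
side pal 0.91 6412 (array([529.1, 334.7]), array([179.4, 141.8]), -10.66) 0.13114899011608983 0.1300135410992937
side jar 0.59 171 (array([507.6, 386.4]), array([220.3, 104.7]), 25.21)
side pal 0.91 6554 (array([529.2, 333.6]), array([180.7, 141.8]), -10.52) 0.13114063530692383 0.1300135410992937
side jar 0.93 144 (array([506.6, 386.1]), array([220.6, 105.5]), 25.86)
top pal 0.7 3118 (array([527.9, 331.9]), array([180.3, 141.2]), -10.69) 0.13066998060832208 0.1300135410992937
top jar 0.56 34 (array([518.6, 263.8]), array([167.7,   2.1]), -10.72)
```

Seated at exactly 0.1457. I'll release and rise.

>>> drive_tool --targets '[[[0,0,0],0,-0.6],[[0,0,0],0,-0.4],[[0,0,0],0,0],[[0,0,0],0,0],[[0,0,0],0,0]]'

```text
clock: 19.82
ee_pos: [0.5278, 0.3326, 0.1442]
orientation: [0.0, 0.996, -0.091, 0.0]
wrist_force: [-0.2, -0.5, -0.1]
gripper_width: 0.043
grasp_force: 0.0
```

>>> drive_tool --targets '[[[0,0,-0.02],0,0],[[0,0,-0.06],0,0],[[0,0,-0.11],0,0],[[0,0,-0.16],0,0],[[0,0,-0.19],0,0]]'

```text
clock: 20.23
ee_pos: [0.529, 0.3332, 0.2625]
orientation: [-0.002, 0.996, -0.092, 0.002]
wrist_force: [-0.6, 0.4, 1.2]
gripper_width: 0.043
grasp_force: 0.0
```

>>> drive_tool --targets '[[[0,0,0],0,0],[[0,0,0],0,0],[[0,0,0],0,0]]'

```text
clock: 20.48
ee_pos: [0.5271, 0.3323, 0.2578]
orientation: [0.0, 0.996, -0.091, -0.001]
wrist_force: [0.7, -0.9, -0.8]
gripper_width: 0.0428
grasp_force: 0.0
```

```bash
python3 - <<'E'
from h import *
p=snapshot("side");cv2.imwrite('pics/s9.png',cv2.resize(p["frame"][180:400,180:420],None,fx=2.5,fy=2.5)[...,::-1])
c,T,_=top_of('palette',p,.115,.145);print(len(T),rect(T),np.median(T[:,2]));go(.53,.33,.26,-10.5)
A=np.c_[T[:,:2]-T[:,:2].mean(0),np.ones(len(T))];print("tilt",np.linalg.lstsq(A,T[:,2],rcond=None)[0].round(4))
E
```

```text
6932 (array([529.3, 333.7]), array([180.4, 142.5]), -10.35) 0.1311632149721852
pos [0.5269 0.3321 0.257 ] yaw -10.48 tilt z [-0.0023 -0.0017 -1.    ] | shift [ 0.0058  0.0026 -0.005 ] roll 0.0003 rows>= 1.0 t 20.5833 F [ 0.01  0.01 -0.43] w 0.0426 g 0.0
tilt [-0.0007 -0.0072  0.1311]
```

View pics/s9.png

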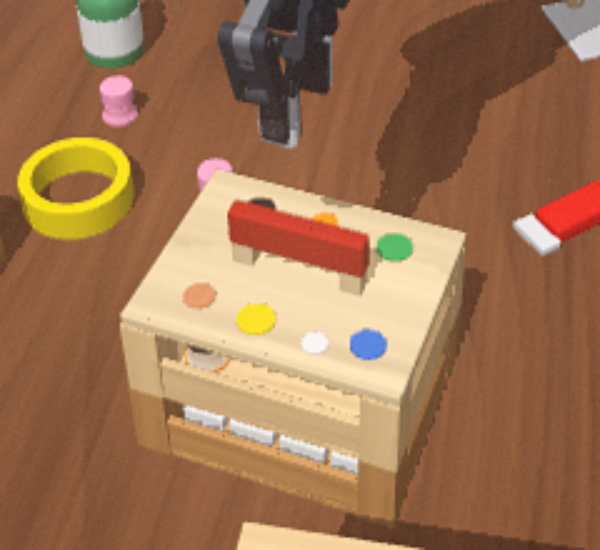

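The whole stack is seated flush, with the palette board on the posts (crop 300, 280). The orange jar is visibly upright (205, 355) and the gripper is clear.

```bash
python3 -c "
from workcell import *
print(close_job())"
```

```text
the job is handed in; nothing more can be done
None
```

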